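# Wedge the pressing frame tight

## Task

Tighten the almond-slab pressing frame: take the wooden wedge from its holder, stand it thin end down in the middle of the frame's slot and let go of it. Then, with the wooden tamper and not with the hand, gently tap or press the wedge down until it firmly stops and the follower board is tight against the slabs, without hammering it. Finally stand the tamper upright on the table again, and leave the other things where they are.

Things in the scene. Friction and masses are not known exactly. Their poses are not given: they have to be found in the camera images.
- frame: fixed wooden pressing frame, base board 235 x 120 x 20 mm. On it, from -x to +x: heel block (58 mm long, 90 mm wide, top 108 mm above the table), V-shaped slot, follower board (90 mm wide, top at 108 mm), a row of almond slabs on edge (tops at 86 mm), end block (top at 105 mm). Origin at table height under the slot; x from heel to slabs, y along the slot, z up. Base from x = -85 to +150 mm.
- slot_mouth (a point): centre of the slot's mouth at its start, 108 mm above the table; axes as the frame's. Slot open at both y ends, about 14 mm wide here (flared lip 6 mm higher), narrowing downwards with the wedge's taper to the base board. Its width varies unseen by up to 2 mm either way, which shifts the depth where the wedge stops by up to 12 mm either way: find it by feel.
- follower (a joint): slide of the follower board, m: starts at 0 to 0.001; 0.004 = hard against the slabs, its stop. The wedge pushes it (27 mm of wedge travel gives 4 mm). Stiff, stays where left: pushing the wedge down takes some 4 to 9 N until the stop, then the force rises steeply; 15 to 20 N on the wedge is a firm push, over 30 N damages it.
- wedge_mid (a point): centre (half-way up) of the loose wooden wedge: 110 mm long, 36 mm wide along its y (two flat parallel sides), thickness along its x tapering evenly both ways from 24.5 mm at the top to 8 mm at the lower end. z points to the thick end. About 60 g. Starts thin end down in its holder, its top 122 mm above the table.
- wedge: the same wedge, origin at the centre of its thin lower end, 55 mm below its centre. In the slot its width lies along the frame's y; its centre is then 101 to 133 mm above the table when set in by light contact and 79 to 106 mm when driven home.
- holder: fixed dark wooden open-topped holder, 46 x 64 x 45 mm high, walls and floor 12 mm, pocket 22 x 40 mm; origin under its centre, the pocket's long side along its y as is the wedge's width
- tamper_mid (a point): centre (half-way up) of the loose turned wooden tamper standing upright on the table: 112 mm tall, flat round foot 46 mm across and 36 mm high, above 50 mm a straight round handle 28 mm across. z points to the handle's end. About 160 g.
- tamper: the same tamper, origin at the centre of the underside of its foot. The handle is best gripped 78 to 85 mm above the foot's underside.
- cleaver: steel cleaver lying flat, blade 190 x 85 mm, wooden handle, about 310 mm long in all; bystander
- slab0: loose flat almond slab, 90 x 65 x 12 mm; bystander
- slab1: loose flat almond slab, 90 x 65 x 12 mm; bystander
- bowl: steel bowl, 120 mm across, 50 mm high; bystander
- brush: hand brush lying flat, about 200 mm long; bystander
- jar: amber glass jar with steel lid, 64 mm across, 90 mm high; bystander
- card: small blank price card on a wooden foot, 100 mm wide, 70 mm high; bystander
There are look-alikes about, which are no part of the job. What is shaped like the tamper but blue is not meant.

How it is judged:
By the outcome, as a careful person would: the job done as asked, in the order asked, and still so for the second after the job is handed in, with the robot touching nothing.
It also fails if it takes over 72 s, if anything falls off the work surface, if the arm or the gripper's body presses on something with over 40 N, if the wrist force passes 120 N, or if a joint passes its speed limit or range.

## Robot

A 6-joint arm with a two-finger parallel gripper is mounted at the origin on the work surface. World frame = base frame: x ahead of the robot, y to its left, z up, the work surface at z = 0. Lengths are in mm, angles in rad, forces in N, time in s.
With the tool pointing down it reaches from about 275 to 750 mm from the base axis. Payload 10.2 kg.
Tool frame: the origin (TCP) lies on the front face of the gripper's body, between the roots of the fingers; the fingertips stand 64 mm ahead of it and the grasp point (between the pads) lies 45 mm ahead of it (finger_overhang is the distance from the TCP to the fingertips, in mm); z points along the fingers, y is the line along which they close (so a half turn about z gives the same grasp; the last joint's range is limited). The gripper opens to 88 mm and grips with 3 to 60 N. Pads are 18 mm wide; open, the fingers measure 123 mm over their backs; the gripper's body (75 mm by 187 mm) begins 45 mm behind the grasp point.
Start: joints at [0.931, 0.313, 1.498, -0, 1.331, -0.223], TCP at [212.552, 480.055, 302.72] pointing down, gripper open.
Joint ranges: [-2.94, 2.94], [-0.97, 2.17], [0.19, 2.56], [-1.23, 4.37], [0.02, 3.11], [-2.88, 2.88]. Speed limits (rad/s): [2.39, 2.39, 3.01, 3.14, 3.14, 3.14].

## Interface

Orientations are given as a 3x3 rotation matrix whose columns are the frame's x, y, z axes.
In Python, from rig import move_pose, move_linear, move_joints, set_gripper, pause, solve_ik, state, snapshot, calibration, PlanningError, hand_in, finger_overhang gives the robot as it stands. Calls block until the motion is done:
- move_pose(position, orientation): joint-space move of the TCP to a pose.
- move_linear(position, attitude=None, velocity=150, f_stop=None): straight line of the TCP; attitude=None keeps the orientation; velocity is the mean speed in mm/s. With f_stop (N) it stops when the force on the tool has changed by that much, and returns True; else False.
- move_joints(angles): joint-space move.
- set_gripper(opening, grip_force=None): finger opening in mm; grip_force is the grip in N (None keeps the last); returns when the fingers have stopped.
- pause(seconds).
- solve_ik(position, orientation): joint angles nearest the present ones, or None.
- state(): the state.
- snapshot(name): name is "scene" or "top" or "wrist"; returns the picture (384x512x3 uint8, red, green, blue); there is no depth.
- calibration(name): a dict with "camera_matrix" (3x3 intrinsics, pixels), "R" (3x3) and "t" (3): a world point X has camera coordinates R X + t. Camera axes: x right, y down, z forward; pixel columns grow to the right and rows downward; lengths in mm; the calibration is good to about 2 mm. A picture is of the moment at which its call begins: read the wrist's pose just before it. calibration takes no time and is no camera call; for the wrist camera it gives the pose at the moment of the call.
A pose or a line that the arm cannot do raises PlanningError and nothing moves.
- hand_in(): hands the job in; it is judged then, once.
The state is a dict: "time": time; "qpos": joint angles; "joint_vel": joint speeds; "effort": joint torques, N m; "ee_pos": TCP position; "ee_rot": TCP orientation; "force": force on the tool from outside, world axes, zero at the start; "torque": the same for the moment, N m; "finger_gap": finger opening in mm; "grasp_force": force on a finger pad.
Only numpy, scipy, OpenCV 4.12 (cv2) and the standard library are available. Lean on these libraries where they do the work, as an engineer would, in place of code of your own. Each camera call takes 0.05 s, during which the arm holds its last target. There are 200 camera calls.

## Working session

There is one attempt and no reset: what is moved stays moved. The work goes in short steps, each a Python script; the robot and the scene stay as the last script left them, time stands still between calls to the robot, and variables do not carry over. Pictures are saved under pics/ and viewed, at most 10 in all, crops included, and the job is handed in when it is done.

```bash
mkdir -p pics; ls
python3 - <<'E'
from rig import *
import cv2,numpy as np
for n in ("scene","top"):
    im=snapshot(n); c=calibration(n); cv2.imwrite(f"pics/{n}0.png",im[:,:,::-1])
    cv2.imwrite(f"pics/{n}0b.png",cv2.resize(im[:,:,::-1],(800,600),interpolation=cv2.INTER_CUBIC))
    print(n,np.round(c["camera_matrix"],1).tolist(),np.round(c["R"],3).tolist(),np.round(c["t"],1).tolist())
print(state()["time"])
E
```

```text
pics
scene [[460.7, 0.0, 246.1], [0.0, 460.7, 193.7], [0.0, 0.0, 1.0]] [[-0.164, 0.986, 0.003], [0.856, 0.144, -0.497], [-0.491, -0.08, -0.868]] [110.6, -448.1, 1696.9]
top [[499.9, 0.0, 247.9], [0.0, 499.9, 198.4], [0.0, 0.0, 1.0]] [[-0.013, -1.0, -0.014], [-0.99, 0.014, -0.142], [0.142, 0.012, -0.99]] [18.9, 555.4, 1623.2]
0.1
```

View pics/scene0b.png

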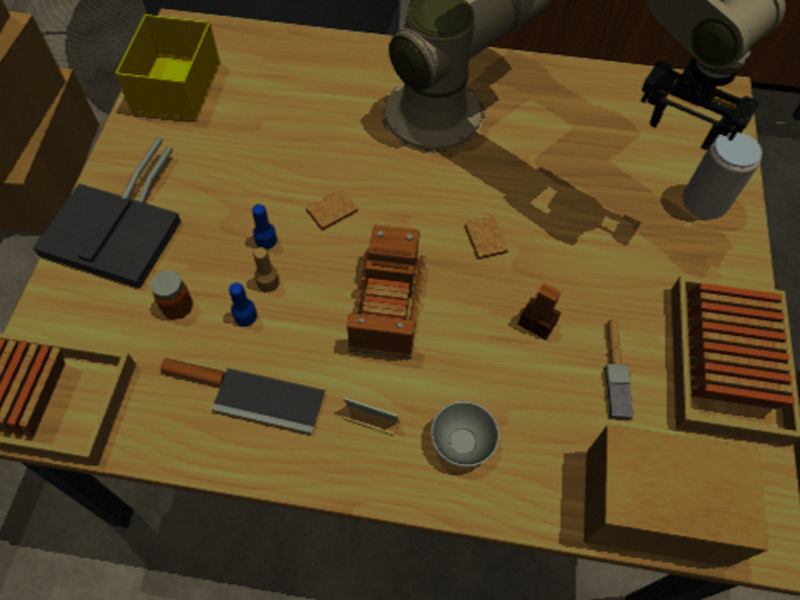

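View pics/top0b.png

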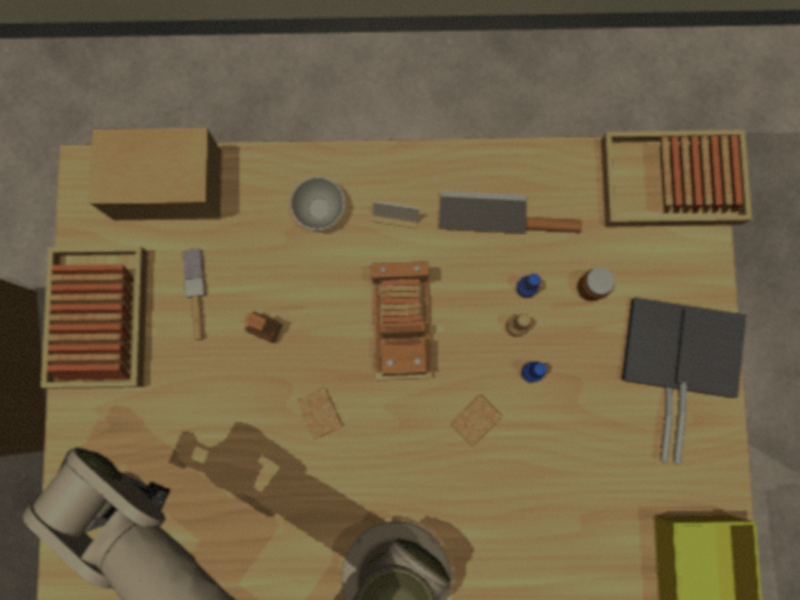

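The scene view shows the candidates for the tamper: blue at (263,228), blue at (242,305), wooden at (265,270). In the top view these are (535,371), (529,285) and (520,325). The wooden one is the one meant, since the blue look-alikes are excluded. The wedge stands in its dark holder at scene (545,305) / top (262,325). The frame is at top (402,320), with the heel towards the robot. I'll confirm with one enlarged montage.

```bash
cat > h.py <<'E'
from rig import *
import cv2,numpy as np
def ray(n,px,z,c=None):
    c=c or calibration(n); R,t=np.array(c["R"]),np.array(c["t"])
    d=R.T@np.linalg.inv(c["camera_matrix"])@[px[0],px[1],1]; o=-R.T@t
    return o+d*(z-o[2])/d[2]
def proj(n,X,c=None):
    c=c or calibration(n); p=np.array(c["camera_matrix"])@(np.array(c["R"])@np.array(X,float)+c["t"]); return p[:2]/p[2]
def crop(im,x,y,w,h,W,H): return cv2.resize(im[y:y+h,x:x+w],(W,H),interpolation=cv2.INTER_CUBIC)
def down(yaw):
    # tool z down, tool y (closing line) at angle yaw in world xy
    y=np.array([np.cos(yaw),np.sin(yaw),0]); z=np.array([0,0,-1.]); return np.column_stack([np.cross(y,z),y,z])
E
python3 - <<'E'
from h import *
a=cv2.imread("pics/top0.png"); b=cv2.imread("pics/scene0.png")
m=np.vstack([np.hstack([crop(a,230,160,50,90,266,300*1),crop(a,145,190,50,40,267,300),crop(a,310,190,50,40,267,300)]),
 np.hstack([crop(b,215,140,60,90,266,300),crop(b,325,175,50,45,267,300),crop(b,145,125,50,90,267,300)])])
cv2.imwrite("pics/m.png",np.clip(m*1.8,0,255).astype(np.uint8))
for nm,p,z in (("wedge",(258,320),122),("wedge",(258,320),110),("tamper",(526,319),112),("heel near L",(381,372),108),("heelR",(427,371),108),("heel far L",(382,343),108),("heel far R",(426,342),108),("endL",(371,264),105),("endR",(428,262),105)):
    print(nm,ray("top",np.array(p)/1.5625,z).round(1))
s=state();c=calibration("wrist")
print((s["ee_rot"]),(np.array(c["R"])@s["ee_rot"]).round(3).tolist(),(np.array(c["R"])@s["ee_pos"]+c["t"]).round(1),np.round(c["camera_matrix"],0).tolist(),finger_overhang)
E
```

```text
wedge [527.2 272.3 122. ]
wedge [528.8 274.5 110. ]
tamper [ 522.7 -270.3  112. ]
heel near L [419.6  24.9 108. ]
heelR [420.4 -67.9 108. ]
heel far L [478.3  22.2 108. ]
heel far R [479.1 -67.  108. ]
endL [642.5  43.1 105. ]
endR [644.9 -74.5 105. ]
[[-9.14396755e-01  4.04818633e-01 -6.69898193e-04]
 [ 4.04819121e-01  9.14396297e-01 -9.43933576e-04]
 [ 2.30430527e-04 -1.13431740e-03 -9.99999330e-01]] [[-0.001, 1.0, 0.001], [-0.965, -0.001, -0.262], [-0.262, -0.001, 0.965]] [ 0.  43.2 97.3] [[320.0, 0.0, 260.0], [0.0, 320.0, 194.0], [0.0, 0.0, 1.0]] 64.0
```

View pics/m.png

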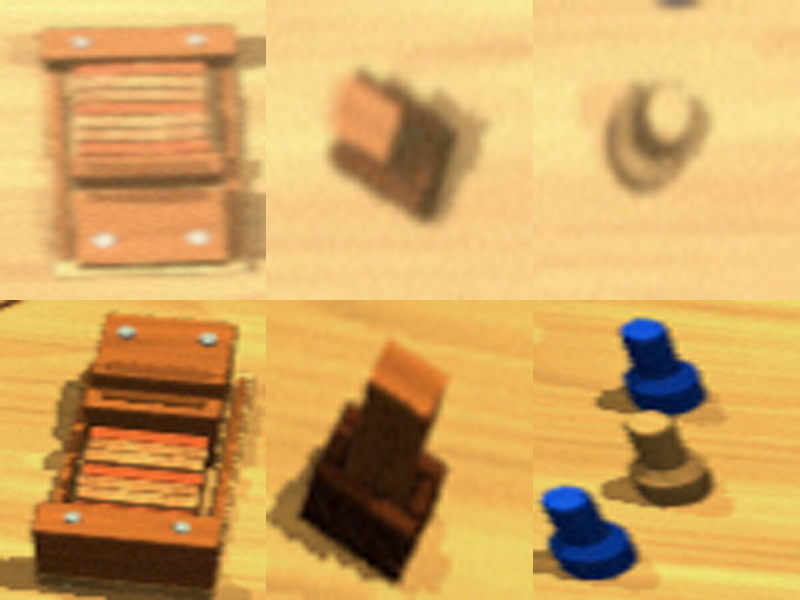

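The wooden (brown) tamper is confirmed between the two blue ones, at montage (660,455). The wedge stands in the dark holder with its top face at about top-image px (164.6,205.5), and its width lies along a yaw of about 67°. In the frame, the slot lies between the heel and the follower. Next I'll take near views of the frame and then the wedge.

```bash
cat >> h.py <<'E'
import json
def look(name):
    c=calibration("wrist"); im=snapshot("wrist")[:,:,::-1]; cv2.imwrite(f"pics/{name}.png",im)
    json.dump({k:np.array(v).tolist() for k,v in c.items()},open(f"pics/{name}.json","w")); return im
def cal(name): return {k:np.array(v) for k,v in json.load(open(f"pics/{name}.json")).items()}
E
python3 - <<'E'
from h import *
move_pose([490,-21,330],down(np.pi/2)); pause(.15); a=look("frame1")
move_pose([527,273,300],down(1.17)); pause(.15); b=look("wedge1")
print(state()["time"],state()["qpos"])
m=np.vstack([cv2.resize(a,(0,0),fx=1,fy=1),b])
m=np.vstack([cv2.resize(a[40:340,56:456],(800,600))[::1]])
cv2.imwrite("pics/f1v.png",np.clip(m*1.6,0,255).astype(np.uint8))
cv2.imwrite("pics/w1v.png",np.clip(cv2.resize(b[42:342,60:460],(800,600))*1.6,0,255).astype(np.uint8))
E
```

```text
3.7 [ 2.79063699e-01  4.66961736e-01  1.28263969e+00 -7.73993190e-05
  1.39160738e+00 -8.89685881e-01]
```

View pics/f1v.png

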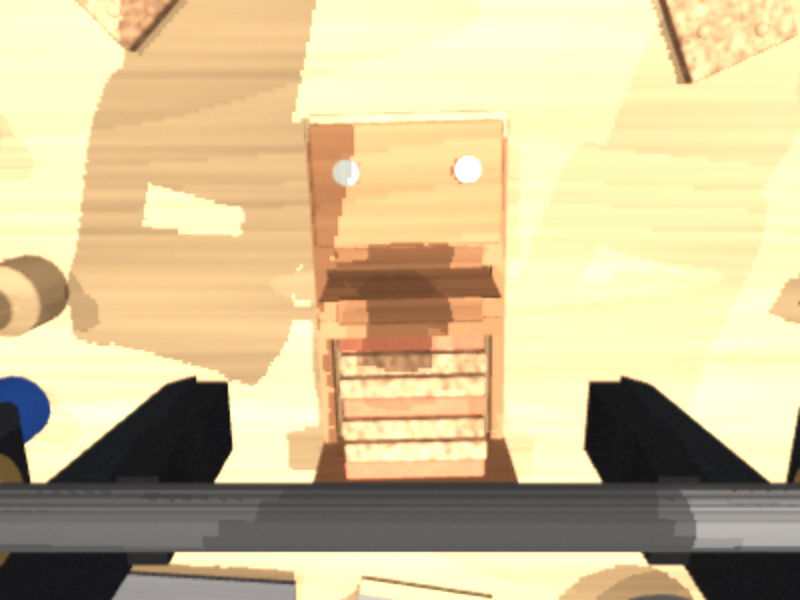

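View pics/w1v.png

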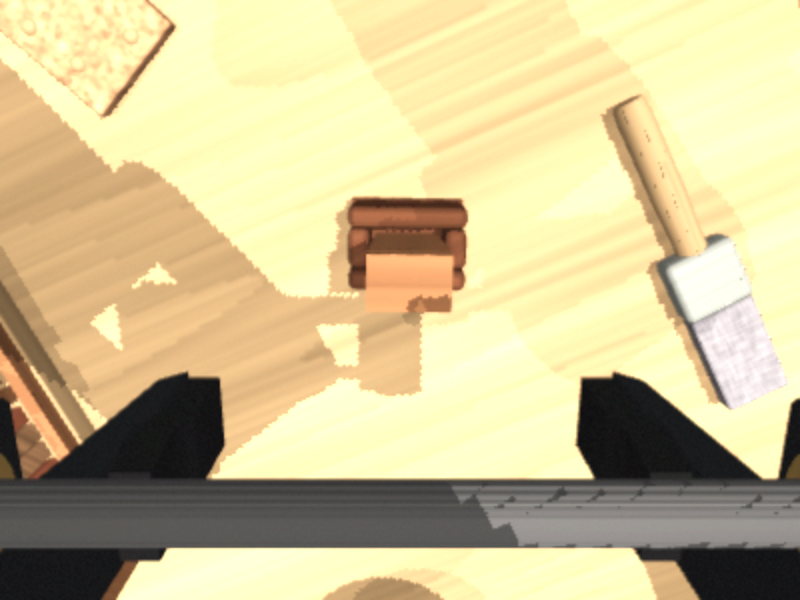

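The wedge's top face is at view (366..452, 253..312) and is well aligned with the tool. In the frame view the dark slot mouth runs from view y≈268 to 298, centred at x≈410. I'll get the edges numerically.

Run:
```python
from h import *
w=cal("wedge1"); f=cal("frame1")
W=lambda x,y:(60+x/2,42+y/2); F=lambda x,y:(56+x/2,40+y/2)
cs=np.array([ray("",W(x,y),122,w) for x,y in((366,254),(452,252),(452,311.5),(366,312.5))])
print("wedge",cs.round(1).tolist(),cs.mean(0), "yaw",[np.arctan2(*(cs[i]-cs[j])[[1,0]]) for i,j in((0,1),(3,2))])
g=cv2.cvtColor(cv2.imread("pics/frame1.png"),cv2.COLOR_BGR2GRAY).astype(int)
for c in (222,226,230,286,290,296):print(c,g[158:208,c].tolist())
for r in (110,130,145,188,192,196): 
    d=np.diff(g[r]); print(r,[(i,int(d[i])) for i in range(195,325) if abs(d[i])>14])
for nm,p,z in(("heel nearL",(310,122),108),("heel nearR",(505,119),108),("dark TL",(330,269),108),("dark TR",(491,267),108),("dark BL",(320,300),108),("dark BR",(500,297),108),("nailL",(346,172),108),("nailR",(468,169),108),("strip",(405,246),114),("strip2",(405,322),114)):
    print(nm,ray("",F(*p),z,f).round(1))
```

```text
wedge [[505.9, 265.9, 122.0], [519.1, 299.0, 122.0], [542.8, 289.4, 122.0], [528.9, 255.7, 122.0]] [524.17911765 277.51526073 122.        ] yaw [np.float64(-1.950069666714355), np.float64(-1.9615268385414242)]
222 [102, 103, 102, 99, 98, 92, 99, 102, 102, 102, 144, 150, 113, 102, 102, 102, 87, 66, 60, 59, 57, 55, 54, 57, 57, 58, 65, 68, 66, 65, 67, 68, 65, 138, 146, 145, 145, 145, 145, 145, 145, 145, 137, 150, 153, 153, 152, 152, 152, 152]
226 [149, 151, 149, 147, 143, 133, 110, 112, 114, 116, 114, 115, 112, 85, 80, 83, 84, 69, 61, 58, 57, 55, 54, 57, 58, 58, 65, 66, 67, 66, 59, 56, 105, 130, 130, 129, 128, 125, 121, 122, 124, 125, 126, 109, 115, 148, 152, 153, 152, 152]
230 [149, 151, 149, 147, 142, 134, 112, 114, 114, 116, 115, 114, 112, 86, 83, 83, 83, 69, 60, 58, 57, 55, 54, 58, 65, 66, 67, 67, 65, 66, 59, 55, 111, 119, 119, 117, 114, 112, 109, 109, 111, 111, 113, 105, 114, 134, 138, 138, 137, 137]
286 [151, 152, 154, 140, 139, 115, 115, 118, 117, 115, 115, 112, 110, 118, 122, 113, 78, 68, 67, 63, 62, 64, 69, 68, 66, 70, 63, 65, 66, 60, 76, 114, 120, 118, 113, 107, 109, 111, 111,
[... 693 characters left out ...]
(286, 38), (291, -16), (292, -21), (293, -16), (306, -19), (308, 23)]
145 [(210, -23), (211, -25), (226, 40), (308, 25)]
188 [(201, 44), (202, -27), (213, -27), (215, -16), (295, -15), (296, -16), (305, 38), (306, 34), (307, 25), (308, 22)]
192 [(202, 46), (210, -38), (213, -22), (217, 41), (223, -26), (238, -31), (280, 36), (296, 17), (307, 18), (308, 19)]
196 [(223, -34), (239, -28), (281, 35), (307, 16), (308, 17)]
heel nearL [417.8 -65.1 108. ]
heel nearR [416.4  23.9 108. ]
dark TL [486.2 -58.1 108. ]
dark TR [485.3  19.9 108. ]
dark BL [501.8 -63.6 108. ]
dark BR [500.2  24.8 108. ]
nailL [440.1 -49.2 108. ]
nailR [438.8   7.6 108. ]
strip [474.  -21.7 114. ]
strip2 [511.3 -21.8 114. ]
```

Run:
```python
from h import *
f=cal("frame1"); print("base edge",ray("",(56+405/2,40+113/2),20,f))
p=np.array([524.2,277.5]); R=down(1.186)
move_pose([*p,190],R); move_linear([*p,151],velocity=120)
set_gripper(20,25); s=state(); print(s["finger_gap"],s["grasp_force"],s["ee_pos"],s["time"])
move_linear([*p,280],velocity=150)
move_pose([493.2,-19.6,280],down(np.pi/2+.017)); pause(.2)
a=look("pre"); s=state(); print(s["finger_gap"],s["ee_pos"],s["force"],s["time"])
cv2.imwrite("pics/prev.png",np.clip(cv2.resize(a[40:340,56:456],(800,600))*1.6,0,255).astype(np.uint8))
```

```text
base edge [411.2149684  -22.03843332  20.        ]
36.25673769467559 24.999700232874602 [524.19579392 277.51869584 150.99334935] 5.525
35.93992409568767 [493.3468533  -18.97381794 279.92691938] [-0.39112565  0.55256392 -0.47013074] 7.925
```

View pics/prev.png

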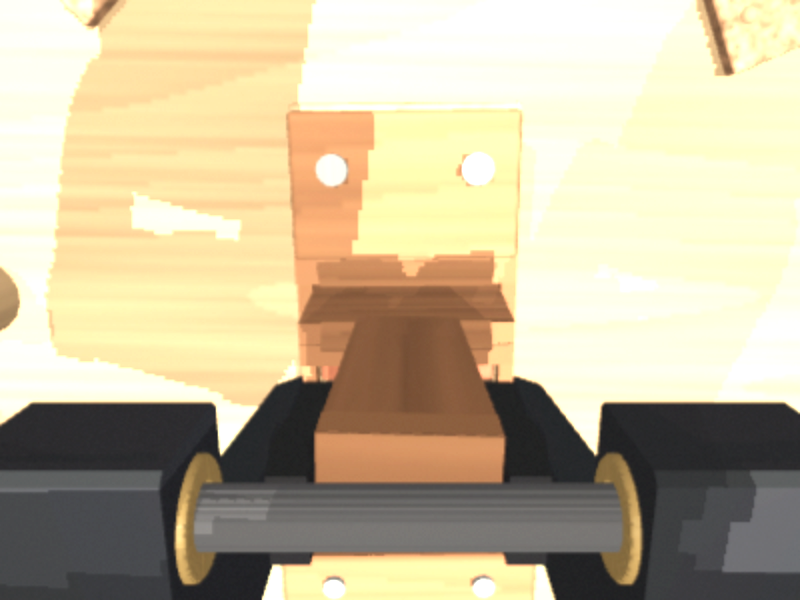

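The wedge is held squarely. Its tip is at view (410,320), and the slot's dark band runs y≈289..321. I'll triangulate the slot edges across the two wrist views and then lower the wedge.

Run:
```python
from h import *
f=cal("frame1");p=cal("pre")
F=lambda x,y:(56+x/2,40+y/2)
g=cv2.cvtColor(cv2.imread("pics/pre.png"),cv2.COLOR_BGR2GRAY).astype(int)
for c in (216,224,292,300):print(c,g[165:212,c].tolist())
P=lambda c:np.array(c["camera_matrix"])@np.column_stack([c["R"],c["t"]])
for nm,a,b in(("follower edge L",(320,300),(300,322)),("foll R",(500,297),(513,320)),("heel L",(330,269),(314,286)),("heel R",(491,267),(499,285)),("heelflat",(500,244),(518,257)),("nailL",(346,172),(332,170)),("nailR",(468,169),(478,168)),("hnearL",(310,122),(288,112)),("hnearR",(505,119),(520,112))):
    X=cv2.triangulatePoints(P(f),P(p),np.array(F(*a)),np.array(F(*b))); 
    print(nm,(X[:3]/X[3]).ravel().round(1),"view2@108",ray("",F(*b),108,p).round(1))
print("tip px",((proj("",[489.3,-19.3,141],p)-[56,40])*2).round(1),"baseedge",ray("",F(405,103),20,p))
```

```text
216 [121, 120, 119, 113, 111, 120, 102, 97, 97, 98, 97, 95, 93, 93, 96, 100, 102, 99, 82, 72, 71, 70, 66, 67, 70, 71, 71, 70, 68, 68, 67, 65, 66, 68, 68, 66, 82, 94, 95, 94, 93, 92, 91, 89, 90, 90, 88]
224 [121, 120, 119, 111, 110, 115, 102, 98, 99, 98, 96, 95, 93, 94, 97, 99, 102, 101, 84, 72, 70, 66, 61, 62, 65, 67, 66, 64, 65, 66, 67, 65, 66, 67, 68, 72, 88, 92, 92, 91, 89, 89, 86, 84, 85, 85, 87]
292 [140, 126, 124, 106, 118, 108, 101, 100, 99, 98, 96, 95, 95, 92, 95, 101, 103, 98, 81, 77, 74, 72, 72, 75, 84, 83, 77, 78, 72, 64, 63, 66, 67, 68, 67, 83, 91, 93, 93, 88, 85, 82, 85, 86, 86, 87, 87]
300 [141, 125, 122, 111, 119, 109, 101, 100, 100, 98, 97, 95, 95, 91, 96, 101, 103, 96, 85, 82, 78, 76, 77, 80, 85, 84, 82, 79, 81, 73, 72, 76, 77, 79, 70, 89, 94, 93, 91, 89, 85, 84, 85, 86, 86, 87, 87]
follower edge L [500.3 -62.5 114.3] view2@108 [502.3 -63.4 108. ]
foll R [501.5  25.7 102.6] view2@108 [499.9  24.8 108. ]
heel L [486.8 -57.8 106.9] view2@108 [486.9 -57.2 108. ]
heel R [492.1  23.5  76.4] view2@108 [485.2  18.2 108. ]
heelflat [468.8  20.  136. ] view2@108 [473.5  25.2 108. ]
nailL [440.3 -49.2 108.3] view2@108 [440.4 -49.3 108. ]
nailR [438.9   7.9 104.6] view2@108 [438.7   7.5 108. ]
hnearL [418.5 -65.1 109.7] view2@108 [419.1 -65.7 108. ]
hnearR [415.   34.4  36.6] view2@108 [417.6  22.5 108. ]
tip px [406.8 315.4] baseedge [411.18367868 -21.65310232  20.        ]
```

Run:
```python
from h import *
x,y=493.4,-19.3
move_linear([x,y,245],velocity=80)
r=move_linear([x,y,170],velocity=25,f_stop=4); s=state()
print(r,s["ee_pos"],"tip",s["ee_pos"][2]-139,s["force"],s["torque"],s["time"])
```

```text
True [493.33487802 -19.35037025 199.70201969] tip 60.70201968770462 [ 0.90277461 -1.78379089 -3.05994378] [-0.14464598 -0.35294975  0.10768598] 10.2667
```

Run:
```python
from h import *
pause(.2); s=state(); print(s["force"].round(2) if hasattr(s["force"],"round") else s["force"],s["ee_pos"])
x,y=s["ee_pos"][:2]
r=move_linear([x,y,170],velocity=12,f_stop=4); s=state(); print(r,s["ee_pos"],np.round(s["force"],2),s["finger_gap"],s["time"])
```

```text
[ 3.15 -1.14 -3.81] [493.2943805  -19.33162423 199.87802671]
True [493.43574277 -19.31064774 199.69902755] [0.02 0.06 3.66] 35.92754994807954 10.8917
```

Run:
```python
from h import *
set_gripper(60); pause(.2)
s=state(); p=s["ee_pos"]; print(s["force"])
move_linear([p[0],p[1],330],velocity=150); pause(.1); a=look("set")
move_pose([522.7,-270.3,300],down(np.pi/2)); set_gripper(80); pause(.1); b=look("tam")
print(state()["time"],state()["qpos"])
m=np.hstack([cv2.resize(a[90:310,180:340],(400,550)),cv2.resize(b[90:310,180:340],(400,550))])
cv2.imwrite("pics/v7.png",np.clip(m*1.6,0,255).astype(np.uint8))
```

```text
[-0.13534133 -0.64973111 -0.65400902]
14.4333 [-6.76179478e-01  4.56099057e-01  1.29980848e+00  3.20166250e-05
  1.38579832e+00 -2.24695610e+00]
```

View pics/v7.png

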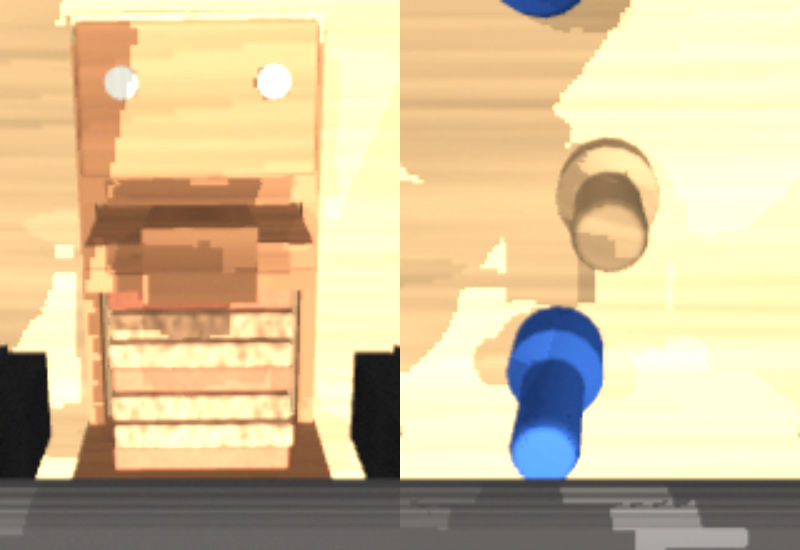

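The wedge stands in the slot with its top face at left panel (142..256, 228..302), centred along the slot. In the right panel the wooden tamper's handle end is at (611,236) and its foot at (607,193). The neighbouring blue one at (555,400) is clear of the fingers.

Run:
```python
from h import *
c=cal("tam"); q=lambda x,y,o:(180+(x-o)/2.5,90+y/2.5)
t=ray("",q(611,236,400),112,c); print("top",t,"foot",ray("",q(607,193,400),36,c),"wedge top",ray("",q(199,265,0),170.7,cal("set")))
R=down(np.pi/2); p=t[:2]
move_linear([*p,170],velocity=180); 
r=move_linear([*p,126],velocity=60,f_stop=8); print(r,state()["ee_pos"])
set_gripper(20,10);s=state(); print(s["finger_gap"],s["grasp_force"])
set_gripper(20,55);s=state(); print(s["finger_gap"],s["grasp_force"],s["force"],s["ee_pos"],s["time"])
```

```text
top [ 520.64435252 -266.30090998  112.        ] foot [ 519.53103794 -266.99628483   36.        ] wedge top [492.76078653 -19.44952955 170.7       ]
False [ 520.78716521 -266.42730579  126.30549532]
28.073796173689455 9.992790344805407
27.139652753039123 54.98180307360599 [ 0.14500561 -0.22089751 -0.39574281] [ 520.63486479 -266.2841502   125.95700273] 17.2417
```

Run:
```python
from h import *
R=down(np.pi/2); x,y=493.1,-19.4
move_linear([520.6,-266.3,340],velocity=200)
move_linear([x,y,340],R,velocity=220); pause(.2)
s=state(); print(s["force"],s["finger_gap"],s["time"])
move_linear([x,y,306],velocity=80)
r=move_linear([x,y,280],velocity=20,f_stop=3); s=state(); print(r,s["ee_pos"],np.round(s["force"],2),s["time"])
for k in range(8):
    z=s["ee_pos"][2]; r=move_linear([x,y,z-6],velocity=10,f_stop=13); s=state()
    print(r,s["ee_pos"].round(2),np.round(s["force"],2),s["time"])
    if r: break
```

```text
[-0.12595772 -0.98552742 -1.77640184] 27.11108929073821 19.9417
True [493.07577337 -19.36296448 293.66312156] [ 1.31 -0.4   0.83] 21.2333
False [493.12 -19.4  287.63] [ 1.04 -0.06  2.83] 21.9833
False [493.23 -19.42 281.57] [3.38 1.27 4.2 ] 22.7333
False [493.42 -19.42 275.87] [ 3.69 -1.    4.78] 23.4917
False [493.72 -19.5  270.58] [ 5.2  -0.1   8.38] 24.2083
True [494.25 -19.54 267.51] [ 1.79 -0.52  2.59] 24.675
```

Run:
```python
from h import *
x,y=493.3,-19.4
for k in range(3):
    pause(.2); s=state(); f0=s["force"][2]; z=s["ee_pos"][2]
    d=16.5-1.8-f0
    if d<3: print("hold",f0); break
    r=move_linear([x,y,z-5],velocity=8,f_stop=d); s=state()
    print(round(f0,2),r,s["ee_pos"].round(2),np.round(s["force"],2),s["finger_gap"],s["time"])
```

```text
1.42 True [494.34 -19.5  267.45] [-0.95  0.88  5.28] 26.713211429988366 25.25
5.89 True [494.25 -19.46 267.44] [-1.93 -0.12  6.04] 27.079352317789557 25.75
5.19 True [494.17 -19.42 267.45] [-1.65 -0.56  5.99] 26.68035487697348 26.2583
```

Run:
```python
from h import *
s=state(); p=s["ee_pos"]; f0=s["force"][2]
r=move_linear([p[0],p[1],p[2]-6],velocity=6,f_stop=16.5-f0); s=state()
print(f0,r,s["ee_pos"].round(2),np.round(s["force"],2),s["time"])
pause(.2); s=state(); print(s["ee_pos"].round(2),np.round(s["force"],2))
move_linear([p[0],p[1],330],velocity=100); pause(.2); a=look("driven")
s=state(); print(s["ee_pos"],s["ee_rot"].round(3).tolist(),s["force"],s["finger_gap"],s["time"])
b=cv2.imread("pics/set.png"); t=snapshot("scene")[:,:,::-1]; cv2.imwrite("pics/scene2.png",t)
m=np.hstack([cv2.resize(a[40:340,96:416],(533,500)),crop(t,215,140,60,113,266,500)])
cv2.imwrite("pics/v8.png",np.clip(m*1.7,0,255).astype(np.uint8))
```

```text
5.9932731733468 True [494.23 -19.4  267.42] [-1.84  1.01  6.9 ] 26.675
[494.23 -19.37 267.46] [-2.4   0.37  6.34]
[494.10021729 -19.3856844  329.55342035] [[-1.0, -0.0, 0.01], [-0.0, 1.0, -0.001], [-0.01, -0.001, -1.0]] [-0.74448127 -0.38295229 -2.0176855 ] 26.75450823826478 27.9
```

View pics/v8.png

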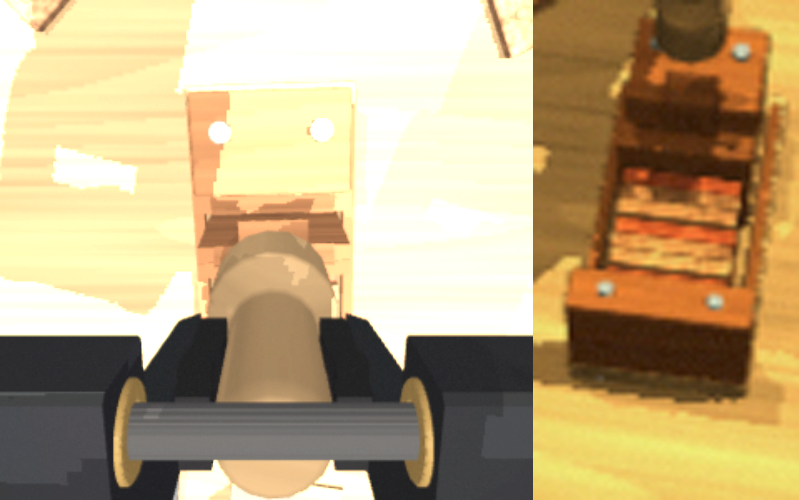

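The wedge top is low in the slot and the tamper is still held straight. I'll confirm the firm stop with one quasi-static press in small position steps, reading the settled force.

Run:
```python
from h import *
R=down(np.pi/2); x,y=493.4,-19.4
move_linear([x,y,330],R,velocity=60); move_linear([x,y,272],velocity=80); pause(.1)
b0=state()["force"][2]
for z in np.arange(269.5,262,-.5):
    r=move_linear([x,y,z],velocity=8,f_stop=15); pause(.1); s=state(); f=s["force"][2]-b0
    print(z,r,s["ee_pos"].round(2),round(f,2))
    if f>15: break
print(s["finger_gap"],s["time"])
```

```text
269.5 False [493.42 -19.4  269.54] -0.54
269.0 False [493.4  -19.41 269.  ] -0.25
268.5 False [493.41 -19.41 268.52] -0.14
268.0 False [493.4  -19.39 267.97] -1.29
267.5 False [493.43 -19.41 267.58] 1.02
267.0 False [493.55 -19.44 267.44] 6.45
266.5 False [493.65 -19.44 267.41] 10.15
266.0 False [493.76 -19.44 267.32] 13.81
265.5 False [493.83 -19.45 267.23] 17.39
26.689103669675383 32.5333
```

The stop is firm: 17 N with only 0.2 mm of give. Now I'll put the tamper back.

Run:
```python
from h import *
R=down(np.pi/2)
move_linear([493.4,-19.4,340],velocity=150)
move_linear([520.6,-266.3,330],R,velocity=200)
move_linear([520.6,-266.3,140],velocity=150); pause(.2)
r=move_linear([520.6,-266.3,120],velocity=12,f_stop=4); s=state(); print(r,s["ee_pos"],s["force"],s["time"])
pause(.1); set_gripper(60); pause(.2)
move_linear([520.6,-266.3,250],velocity=120); 
move_linear([493,-19,360],velocity=200); pause(.2); a=look("fin")
move_pose([300,-250,350],R); pause(.2)
t=snapshot("top")[:,:,::-1]; u=snapshot("scene")[:,:,::-1]; cv2.imwrite("pics/top3.png",t); cv2.imwrite("pics/scene3.png",u)
m=np.hstack([cv2.resize(a[90:310,180:340],(400,550)),np.vstack([crop(u,205,130,80,55,400,275),crop(u,145,115,80,55,400,275)])])
cv2.imwrite("pics/v9.png",np.clip(m*1.7,0,255).astype(np.uint8)); print(state()["time"])
```

```text
True [ 520.59262919 -266.36061595  125.93343628] [-0.60842777  0.44533052  4.72107101] 37.3083
42.65
```

View pics/v9.png

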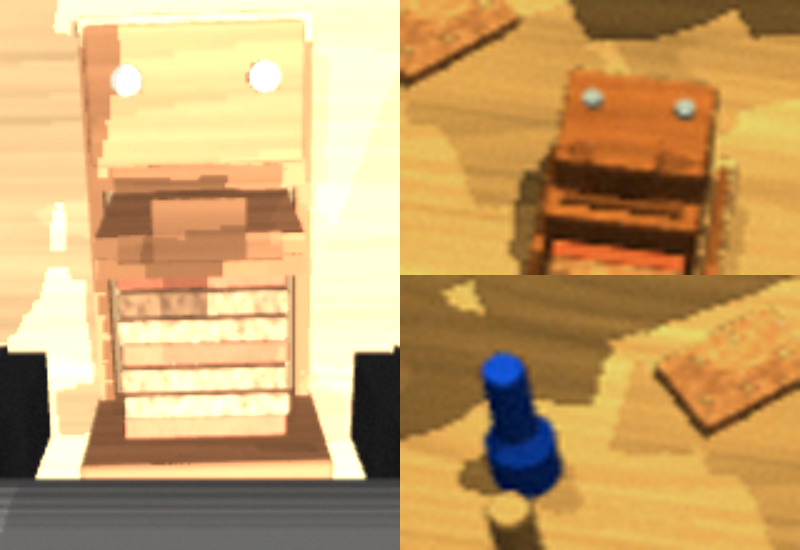

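The left panel shows the wedge in the slot at (200,220), and the tamper's end is back at its place. I'll use one last crop to check the wedge and tamper in the scene view.

Run:
```python
from h import *
u=cv2.imread("pics/scene3.png");v=cv2.imread("pics/scene0.png");t=cv2.imread("pics/top3.png")
P=proj("scene",[493,-19.4,141]); print(P, proj("scene",[520.6,-266.3,112]),proj("scene",[520.6,-266.3,0]))
m=np.vstack([np.hstack([crop(i,215,135,60,60,266,300) for i in(v,u)]+[crop(t,230,160,60,68,266,300)]),np.hstack([crop(i,140,150,60,60,266,300) for i in(v,u)]+[crop(t,310,180,60,68,266,300)])])
cv2.imwrite("pics/v10.png",np.clip(m*1.8,0,255).astype(np.uint8))
```

```text
[249.83687445 159.44088149] [166.02640105 161.07395972] [171.25941264 180.78306206]
```

View pics/v10.png

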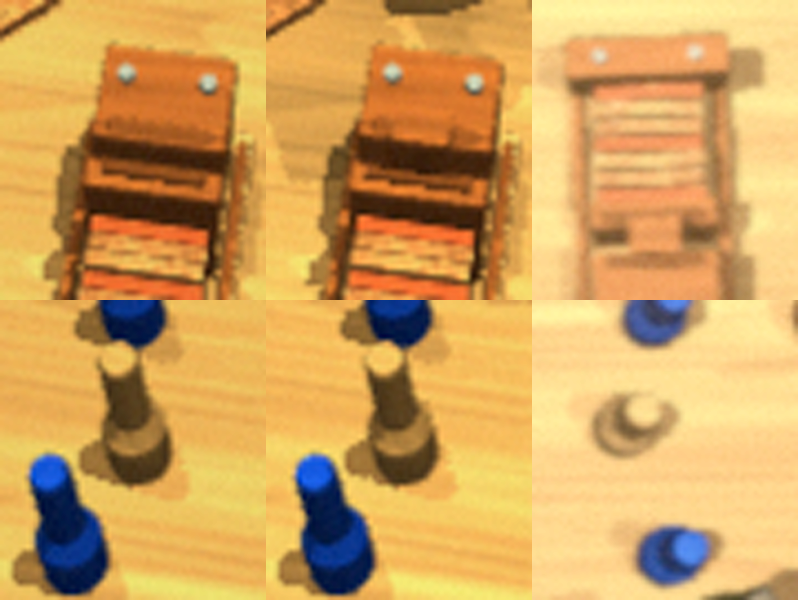

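The wedge stands in the slot in the top view. In the scene view the follower has moved against the slabs, and the tamper stands upright at its old place beside the untouched blue ones.

```bash
python3 -c "
from rig import *
print(hand_in(), state()['time'])"
```

```text
the job is handed in; nothing more can be done
the job is handed in; nothing more can be done
```

The job is handed in: the wedge was set in the slot and pressed with the tamper to a firm stop (about 17 N with 0.2 mm of give), the follower board has moved up against the slabs, and the tamper stands upright at its old place.

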